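# Check the pulse switch and clip the board cover onto a repaired blender

### The arm

A 6-joint arm with a two-finger parallel gripper is mounted at the origin on the work surface. World frame = base frame: x ahead of the robot, y to its left, z up, the work surface at z = 0. Lengths are in mm, angles in rad, forces in N, time in s.
With the tool pointing down it reaches from about 350 to 975 mm from the base axis. Payload 7.1 kg.
Tool frame: the origin (TCP) lies midway between the tips of the shut fingers; the grasp point (between the pads) lies 19 mm behind it; z points along the fingers, y is the direction in which the jaws open and shut (so a half turn about z gives the same grasp; the last joint's range is limited). The gripper opens to 88 mm and grips with 3 to 60 N. Pads are 20 mm wide; open, the fingers measure 115 mm over their backs; the gripper's body (75 mm by 178 mm) begins 61 mm behind the grasp point.
Start: joints at [1.297, 0.423, 1.63, -0, 1.089, -0.019], TCP at [157.501, 604.813, 222.675] pointing down, gripper open.
Joint ranges: [-3, 3], [-0.9, 2.11], [0.09, 2.58], [-1.31, 4.45], [0.11, 2.69], [-2.54, 2.54]. Speed limits (rad/s): [2.39, 2.39, 3.01, 3.14, 3.14, 3.14].

### API

Orientations are given as a 3x3 rotation matrix whose columns are the frame's x, y, z axes.
In Python, from bench import r gives the robot as it stands. The module is installed in compiled form; this text tells all that it offers.
- The arm moves only by the tool jog_arm, never from a script. Its argument "motion" is text: rows parted by semicolons, each of 7 numbers parted by spaces: the shift along the tool's x, y, z in mm, then the turn, a rotation vector about the tool's x, y, z in rad, then the opening, from 0 (shut) to 1 (fully open). A call has 1 to 8 rows; each row is the pose to reach, as a shift and turn from the pose commanded when the call began, along the tool's axes at that moment; what a row does not reach only later rows make up. A row lasts 1/8 s, in which the tool goes at most 62.5 mm and 10.7 degrees, less where a joint would pass 70% of its speed; a pose out of reach is approached as far as the arm can. A call with a gripper value outside its range is refused whole. The fingers move at their own pace and stop on an object; the grip force is fixed at half the most. Time passes only in rows, so rows that repeat a pose let the fingers close. It gives the time, the measured TCP pose, the force and the opening at its end, in the units of the state.
- r.observe(): the state, without advancing time (a new reading comes with each control period).
- r.grab_frame(name): name is "scene" or "top" or "wrist"; returns a dict with "image" (400x640x3 uint8, blue, green, red), "K" (3x3 intrinsics, pixels), "dist" ([k1, k2, p1, p2, k3] as OpenCV has them; the pictures are not rectified), "eye" and "attitude" of the camera in the world. Camera axes: x right, y up, looking along -z (the intrinsics and any distortion apply to the point x, -y, -z); pixel columns grow to the right and rows downward; lengths in mm; the calibration is good to about 2 mm. A picture is of the moment at which its call begins. There is no depth.
- r.hand_in(): hands the job in, once; it reports no verdict.
Trained networks look in a picture, given as the dict that the camera call returned (one of the last four; its "shot" number tells which), for a name from the list of things; names that differ only in an ending like _2 or _b are one class to them, and where a whole thing is asked for, a point or a joint stands for the part that bears it (a point fixed in the world has none). Each returns a list of dicts, best first, with "conf" (0 to 1); they miss things now and then, are a little off and sometimes report something else, mostly with a low value. They report only what shows in the picture. A call takes as long as a camera call. They do not tell look-alikes from the thing itself.
- r.look_for(picture, target): "bbox" ([centre column, centre row, width, height] as shares, 0 to 1, of the picture: columns of its width, rows of its height, round what is visible of it).
- r.trace(picture, target): "pixels" (400x640 bool, what is visible of it) and "bbox" ([centre column, centre row, width, height] as shares, 0 to 1, of the picture: columns of its width, rows of its height, round what is visible of it).
- r.pinpoint(picture, target): "centre" ([column, row] as shares, 0 to 1, of the picture: columns of its width, rows of its height: a listed point, or the origin of a listed thing).
The state is a dict: "time_s": time; "joint_positions": joint angles; "joint_vel": joint speeds; "joint_efforts": joint torques, N m; "ee_pos": TCP position; "tcp_rot": TCP orientation; "ft_force": force on the tool from outside, world axes, zero at the start; "moment": the same for the moment, N m; "width": finger opening in mm.
Only numpy, scipy, OpenCV 4.12 (cv2) and the standard library are available. Lean on these libraries where they do the work, as an engineer would, in place of code of your own. Each camera call takes 0.05 s, during which the arm holds its last target.

### The job

The blender's pulse switch has just been repaired: turn its knob anticlockwise to the stop and let go of it, so that it springs back to rest. Then pick up the loose control-board cover, set it over the open bay and press it down until both ends snap home, and finish while still pressing it down firmly (about a kilo's worth of push), so that a colleague can put the screws in. Leave everything else on the bench where it is.

Things in the scene. Friction and masses are not known exactly. Their poses are not given: they have to be found in the camera images.
- blender: dark grey motor base of a jug blender, fixed on the bench, lying on its back, control face up. Origin on the bench under the case; x from its feet to its jug socket, z up. Case from x -105 to +85 mm (socket and coupling on to x 131), 190 mm wide at the feet, 146 mm at the socket; control face level at z 140 mm. On it, at y 0, bay_seat at x -42 and the knob's axis at x +52 mm
- bay_seat (a point): middle of the open control-board bay, on top of its raised grey rim, 10 mm above the control face (z 150 mm on the blender); axes as the blender's. Rim 40 mm in x by 98 mm in y outside; opening 30 by 85 mm, free for 22 mm below the rim. A white sprung catch stands in from each y end of the opening, its nose 38 mm from the middle. The cover's shell comes to rest here
- pulse_knob (a joint): turn of the blender's pulse knob in rad: 0 at rest, grows anticlockwise seen from above, 0.9 at the stop. A spring pulls it back to 0: 0.04 N m at rest, 0.13 N m at the stop
- knob_grip (a point): on the axis of the pulse knob, 165.5 mm above the bench, 94 mm from bay_seat towards the jug socket. The knob is a dark grey disc 50 mm across with a grip bar 43 mm long and 13 mm wide, whose top is 10 mm above this point and whose foot (top of the disc) is 13 mm below it. The bar lies along this point's x (the blender's x at rest) and turns with the knob
- board_cover: loose off-white plastic cover of the control board, about 60 g, standing on its legs on the bench. Origin in the middle of its shell's underside, 21.5 mm above the bench at the start; z up. Shell 45 mm in x, 103 mm in y, 16 mm high (z 0 to 16), straight sided, grey panel on top. It fits with its y along the blender's y, either way round; home when its origin is at bay_seat
- cover_hook (a point): foot of one of the cover's two hooked legs, at x 0, y +39, z -21.5 mm on the cover (the other at y -39). The legs are 25 mm wide in x and 82 mm apart over the hooks in y; between them two guide skirts, 27 mm over their outsides in x, reach down to z -14 mm. All taper at the foot, so a start 3 mm off still finds its way in
- cover_top (a point): middle of the cover's top face, 16 mm above its origin. Set in the bay the cover stops with its origin 10 mm above bay_seat, hooks on the catches. Pressing it from there takes a force that rises to about 10 to 20 N, drops suddenly about 5 mm above the seat and to almost nothing over the last 2 mm, where the catches close over the hooks and the shell meets the rim
- multimeter: orange multimeter lying on its back, 150 x 76 mm, 38 mm high, origin under its middle; bystander
- screwdriver: green-handled screwdriver lying on the bench, 190 mm long along its x, 26 mm high, origin under its middle; bystander
- solder_reel: grey metal reel, 56 mm across, 40 mm high, origin under its middle; bystander
- screw_dish: steel dish of screws, 80 mm across, 20 mm high, origin under its middle; bystander
- spray_can: blue contact-cleaner can, 54 mm across, 170 mm high, origin under its middle; bystander
- old_board: removed old circuit board, 75 x 50 mm, 20 mm high with its parts, origin under its middle; bystander
- brush: cleaning brush, 190 mm long along its x, 20 mm high, origin under its middle; bystander
Not all that is in view belongs to the job. Of the things that look like the board_cover, the smaller one is meant.

How it is judged (in metres and radians):
On the way, in this order (a step that is already met when the one before it is completed fails the run):
1. the pulse knob is turned to its stop (value of joint pulse_knob above 0.82 rad), for 0.1 s.
2. the pulse knob has sprung back to rest and the fingers touch nothing (value of joint pulse_knob below 0.06 rad and contact force between the fingers and anything else below 0.1 N), for 0.1 s.
3. the cover is snapped home on the bay (z of board_cover in the frame of bay_seat between -0.003 and 0.0012 m and horizontal distance between board_cover and bay_seat below 0.004 m and angle between the z axis of board_cover and the z axis of bay_seat, either way round below 0.03 rad and angle between the y axis of board_cover and the y axis of bay_seat, either way round below 0.1 rad), for 0.2 s.
At the end, for the whole second after the job is handed in: the cover is snapped fully home: its shell's underside within 1.2 mm of the bay's rim, centred within 4 mm, level within 0.03 rad; the fingers are still on it and press it onto the blender with more than 4 N; the pulse knob is at rest (below 0.06 rad) (all of step 3 and contact force between board_cover and blender above 4 N and contact force between the fingers and board_cover above 3 N and value of joint pulse_knob below 0.06 rad); the arm keeps its last pose, push and grip.
It fails at once if a bystander was pushed more than 30 mm or the can knocked over (distance of any of multimeter, screwdriver, solder_reel, screw_dish, spray_can, old_board, brush from where it was at the start of the episode above 0.03 m or angle between spray_can's own z axis and vertical above 0.5 rad).
It also fails if it takes over 56 s, if anything falls off the work surface, if the arm or the gripper's body presses on something with over 40 N, if the wrist force passes 120 N, or if a joint passes its speed limit or range.

## Working session

There is one attempt and no reset: what is moved stays moved. The work goes in short steps, Python scripts to look and compute and a tool call to move; the robot and the scene stay as the last step left them, time stands still between calls to the robot, and variables do not carry over. Pictures are saved under pics/ and viewed, and the job is handed in when it is done.

Besides the shell and the picture viewer there is one more tool, called after "Emit:" as a command line: name --argument value ..., lists and objects as JSON in quotes. jog_arm: Moves the arm, as the interface text tells. Its arguments: {"type":"object","properties":{"motion":{"type":"string"}},"required":["motion"]}

```bash
mkdir -p pics; cat > h.py <<'E'
import numpy as np, cv2, pickle
from bench import r
def shot(n,f):
    p=r.grab_frame(n); cv2.imwrite('pics/'+f+'.png',p['image']); return p
def ray(p,uv):
    q=cv2.undistortPoints(np.array([[uv]],float),np.array(p['K'],float),np.array(p['dist'],float))[0,0]
    d=np.array(p['attitude'])@np.array([q[0],-q[1],-1.0]); return np.array(p['eye'],float),d
def onz(p,uv,z):
    e,d=ray(p,uv); return e+d*(z-e[2])/d[2]
def proj(p,X):
    X=np.atleast_2d(np.array(X,float)); c=(X-np.array(p['eye']))@np.array(p['attitude'])
    c=c*np.array([1,-1,-1]); return cv2.projectPoints(c,np.zeros(3),np.zeros(3),np.array(p['K'],float),np.array(p['dist'],float))[0][:,0]
E
python3 - <<'E'
from h import *
o=r.observe(); print(o)
Z={'bay_seat':150,'knob_grip':165.5,'board_cover':21.5,'cover_top':37.5,'cover_hook':0,'blender':0}
for n in ['scene','top']:
    p=shot(n,n+'0'); print(n,p['eye'],p['K'])
    for t in Z:
        for d in r.pinpoint(p,t)[:4]:
            uv=np.array(d['centre'])*[640,400]; print(t,round(d['conf'],2),uv.round(1),onz(p,uv,Z[t]).round(1))
E
```

```text
{'time_s': 0.0, 'joint_positions': array([ 1.29696534e+00,  4.23848130e-01,  1.63070473e+00,  2.41764372e-05,
        1.08857767e+00, -1.89918334e-02]), 'joint_vel': array([-0.00021294, -0.000947  ,  0.00018961,  0.00182277, -0.00042455,
       -0.00115271]), 'joint_efforts': array([ 3.25545725e-04, -5.44631982e+01, -2.73657399e+01,  6.43350673e-02,
        2.28918577e-02, -1.13746294e-04]), 'ee_pos': array([157.36781584, 604.28307719, 221.89135234]), 'tcp_rot': array([[-9.67701014e-01,  2.52100290e-01, -4.36498771e-04],
       [ 2.52100663e-01,  9.67699892e-01, -1.47479359e-03],
       [ 5.06039212e-05, -1.53720088e-03, -9.99998817e-01]]), 'ft_force': array([-0.5157448 , -0.03335744,  0.15741354]), 'moment': array([ 0.04566554,  0.00390211, -0.00021649]), 'width': 87.94503246742109}
scene [1012.16658173 -434.57645001 1096.8092918 ] [[378.66378159   0.         318.79769818]
 [  0.         378.66378159 201.57422646]
 [  0.           0.           1.        ]]
bay_seat 0.8 [296.2 181.7] [453.5 -39.9 150. ]
bay_seat 0.36 [420.6 187.2] [717.4 234.3 150. ]
knob_grip 0.54 [316.8 197.5] [546
[... 563 characters left out ...]
 [  0.         361.37384988 200.41213525]
 [  0.           0.           1.        ]]
bay_seat 0.61 [338.1 212.4] [475.3 -32.6 150. ]
knob_grip 0.84 [337.5 182.3] [555.5 -30.6 165.5]
knob_grip 0.68 [442.9 211.2] [ 478.  -312.9  165.5]
knob_grip 0.44 [484.1 229.4] [ 429.3 -422.9  165.5]
knob_grip 0.33 [431.6 219.2] [ 456.6 -282.   165.5]
board_cover 0.95 [423.7 259. ] [ 341.4 -296.5   21.5]
board_cover 0.66 [444.3 210.5] [ 489.4 -363.2   21.5]
board_cover 0.52 [181.5 169.2] [617.7 455.7  21.5]
cover_top 0.96 [447.9 209.7] [ 490.8 -369.1   37.5]
cover_top 0.65 [424.2 261.3] [ 335.8 -293.7   37.5]
cover_hook 0.57 [431.9 217.5] [ 468.8 -330.5    0. ]
blender 0.77 [337.1 207.7] [499.1 -33.7   0. ]
```

```bash
python3 - <<'E'
import cv2
a=cv2.imread('pics/top0.png');b=cv2.imread('pics/scene0.png')
cv2.imwrite('pics/t2.png',cv2.resize(a,(800,500),interpolation=cv2.INTER_CUBIC))
cv2.imwrite('pics/s2.png',cv2.resize(b,(800,500),interpolation=cv2.INTER_CUBIC))
cv2.imwrite('pics/t3.png',cv2.resize(a[140:300,290:530],None,fx=3.3,fy=3.3,interpolation=cv2.INTER_CUBIC))
E
```

```text
(no output)
```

View pics/t2.png

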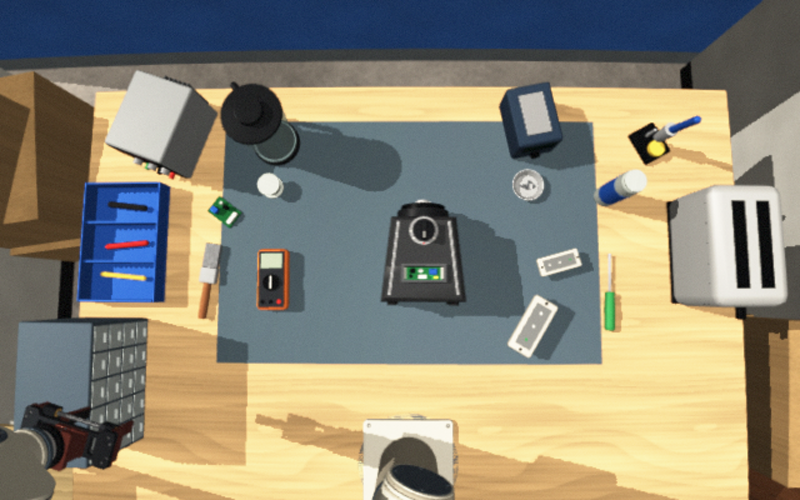

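View pics/s2.png

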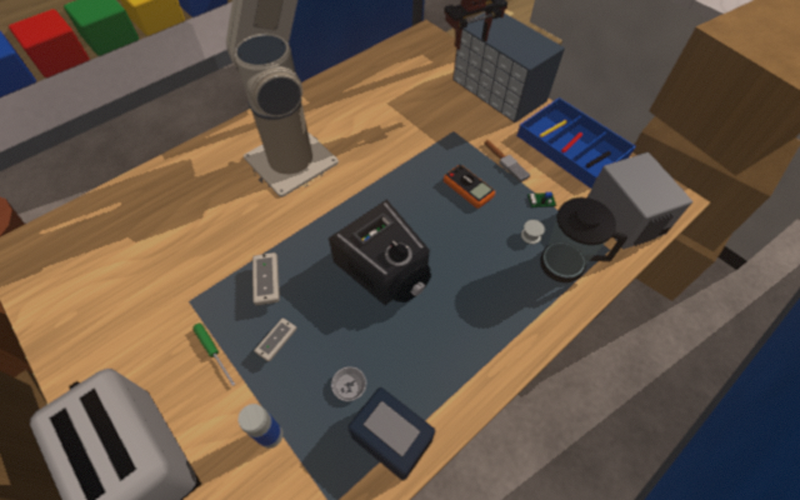

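View pics/t3.png

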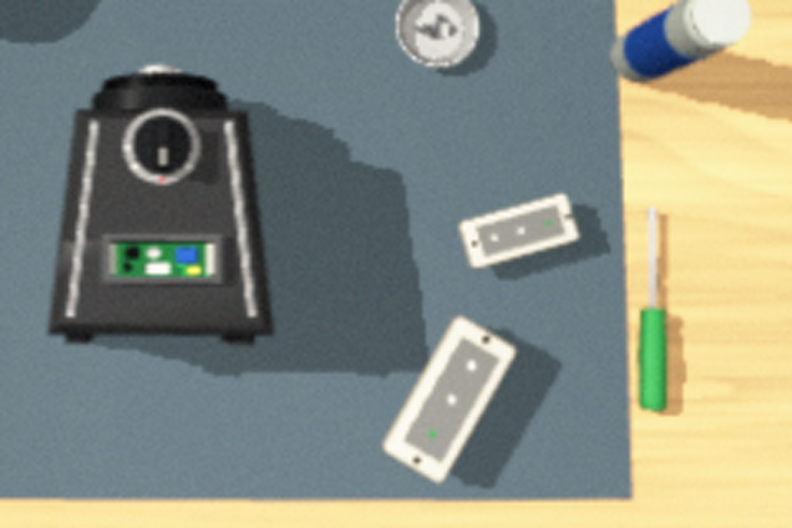

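Candidates for the cover in top0 are A at (447,210), the smaller white cover, and B at (425,261), the larger. A fits "the smaller one is meant". I'll measure both and confirm in a crop.

```bash
cat >> h.py <<'E'
def tri(a):
    A=np.zeros((3,3));b=np.zeros(3)
    for p,uv in a:
        e,d=ray(p,uv); d=d/np.linalg.norm(d); M=np.eye(3)-np.outer(d,d); A+=M;b+=M@e
    return np.linalg.solve(A,b)
E
python3 - <<'E'
from h import *
P=[r.grab_frame(n) for n in ['scene','top']]
for t in ['knob_grip','bay_seat']:
    a=[]
    for p in P:
        ds=[d for d in r.pinpoint(p,t)]; print(t,[(round(d['conf'],2),(np.array(d['centre'])*[640,400]).round(1)) for d in ds])
        if ds: a.append((p,np.array(ds[0]['centre'])*[640,400]))
    if len(a)==2: print(tri(a).round(1))
p=P[1]
for p in P:
  for d in r.trace(p,'board_cover'):
    m=d['pixels'].astype(np.uint8); ys,xs=np.nonzero(m)
    w=np.array([onz(p,(x,y),37.5)[:2] for x,y in zip(xs,ys)],np.float32)
    print(round(d['conf'],2),xs.mean().round(),ys.mean().round(),cv2.minAreaRect(w))
c=P[1]['image'][185:285,395:475]; cv2.imwrite('pics/cands.png',cv2.resize(c,None,fx=6,fy=6,interpolation=cv2.INTER_CUBIC))
E
```

```text
knob_grip [(0.53, array([316.1, 197.1])), (0.32, array([276.7, 309.7]))]
knob_grip [(0.69, array([335.6, 180.7]))]
[553.4 -32.9 173.9]
bay_seat [(0.74, array([299.2, 181.9]))]
bay_seat [(0.56, array([337.3, 213.9]))]
[468.1 -33.7 159.4]
0.74 220.0 272.0 ((493.3441162109375, -371.26129150390625), (48.595436096191406, 103.94432067871094), 15.832125663757324)
0.58 212.0 223.0 ((334.0422668457031, -298.2323303222656), (63.12410354614258, 149.81544494628906), 58.566070556640625)
0.95 447.0 210.0 ((491.02374267578125, -365.26275634765625), (46.32297134399414, 101.56266021728516), 16.448575973510742)
0.68 426.0 260.0 ((337.6659240722656, -298.3687744140625), (63.91041946411133, 142.1165771484375), 58.53642654418945)
```

View pics/cands.png

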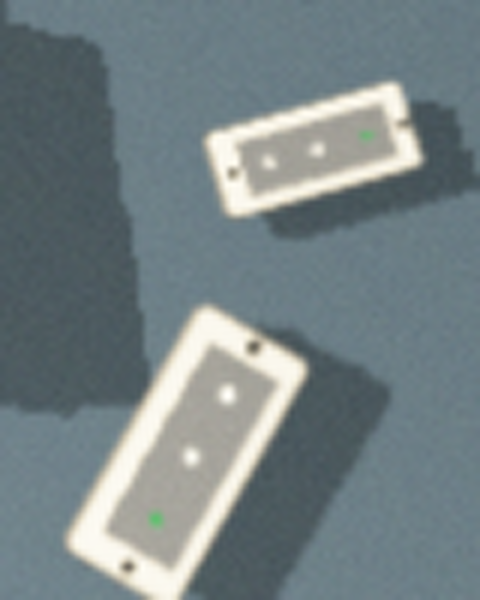

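A at (447,210) measures 46×102 mm, which matches the 45×103 cover. B is 64×145 mm. So A is the one meant, at about (491,-366) with its x axis at +16°. Next I'll move over the blender for wrist-camera views.

```bash
cat >> h.py <<'E'
from scipy.spatial.transform import Rotation as Ro
def Rdown(yaw_y_deg):
    # tool y at yaw, z down
    a=np.radians(yaw_y_deg); y=np.array([np.cos(a),np.sin(a),0]); z=np.array([0,0,-1.]); return np.column_stack([np.cross(y,z),y,z])
def rel(pos,yaw,pos0=None,yaw0=None):
    o=r.observe(); R=o['tcp_rot'] if yaw0 is None else Rdown(yaw0); p0=o['ee_pos'] if pos0 is None else np.array(pos0)
    t=R.T@(np.array(pos)-p0); w=Ro.from_matrix(R.T@Rdown(yaw)).as_rotvec()
    print('shift',t.round(1),'rot',w.round(4))
E
python3 -c "
from h import *
rel([480,-35,340],-90,[157.5,604.8,222.7],None)"
```

```text
shift [-473.4 -537.8 -117.3] rot [ 0.     -0.      2.8868]
```

Emit:
jog_arm --motion "0 0 -60 0 0 0.15 1; -60 -68 -117 0 0 0.33 1; -95 -108 -117 0 0 0.5 1; -135 -153 -117 0 0 0.7 1; -175 -199 -117 0 0 0.88 1; -215 -244 -117 0 0 1.06 1; -255 -290 -117 0 0 1.24 1; -295 -335 -117 0 0 1.42 1"

```text
time_s: 2.1
ee_pos: [349.7, 223.0, 340.1]
tcp_rot: [[0.109, 0.994, 0.001], [0.994, -0.109, 0.001], [0.001, 0.001, -1.0]]
ft_force: [0.9, 1.0, 0.1]
width: 88.0
```

```bash
python3 -c "
from h import *
o=r.observe();print(o['joint_positions'])
rel([480,-35,340],-90)"
```

```text
[ 5.39088952e-01 -3.92711402e-02  1.92834023e+00 -9.31310546e-05
  1.25122175e+00  6.48556934e-01]
shift [-2.422e+02  1.577e+02  1.000e-01] rot [ 4.0000e-04 -1.4000e-03  1.4614e+00]
```

Emit:
jog_arm --motion "-30 20 0 0 0 0.18 1; -61 40 0 0 0 0.36 1; -92 60 0 0 0 0.55 1; -123 80 0 0 0 0.73 1; -154 100 0 0 0 0.91 1; -185 120 0 0 0 1.1 1; -216 140 0 0 0 1.28 1; -242 157 0 0 0 1.46 1"

```text
time_s: 3.1
ee_pos: [480.6, -33.5, 339.8]
tcp_rot: [[1.0, 0.0, 0.0], [0.0, -1.0, -0.0], [0.0, 0.0, -1.0]]
ft_force: [0.1, 1.1, -0.1]
width: 87.9
```

```bash
python3 - <<'E'
from h import *
Z={'bay_seat':150,'knob_grip':165.5}
p=shot('wrist','w1'); o=r.observe(); print(o['time_s'],o['ee_pos'],p['eye'],p['attitude'])
for t in Z:
  for d in r.pinpoint(p,t)[:3]:
    uv=np.array(d['centre'])*[640,400]; print(t,round(d['conf'],2),uv.round(1),onz(p,uv,Z[t]).round(1))
E
```

```text
3.15 [482.15034554 -35.75359762 339.830486  ] [553.21326272 -33.21382999 503.03671043] [[ 6.49045555e-04  9.63403417e-01  2.68054911e-01]
 [-9.99999771e-01  6.76603094e-04 -1.04319165e-05]
 [-1.91416926e-04 -2.68054842e-01  9.63403635e-01]]
bay_seat 0.67 [319.5 193.8] [456.1 -30.8 150. ]
knob_grip 0.92 [321.  115.1] [555.1 -32.8 165.5]
knob_grip 0.26 [484.4 159.7] [ 503.5 -231.2  165.5]
```

View pics/w1.png

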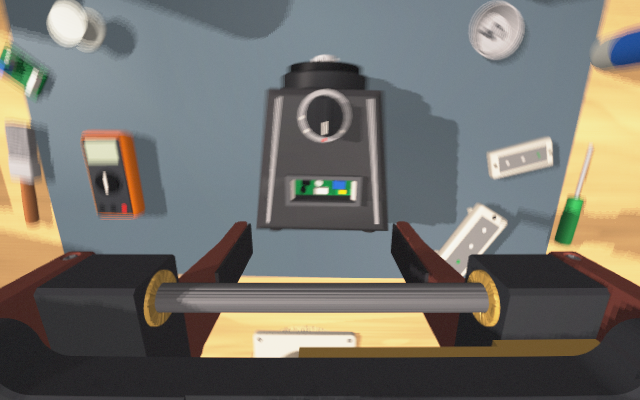

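The picture shows the knob at about (323,115) and the bay at about (324,190), blurred because the arm was still settling. I'll retake it at rest.

```bash
python3 - <<'E'
from h import *
Z={'bay_seat':150,'knob_grip':165.5,'board_cover':21.5,'cover_top':37.5}
p=shot('wrist','w2'); o=r.observe(); print(o['time_s'],o['ee_pos'],p['eye'])
for t in Z:
  for d in r.pinpoint(p,t)[:3]:
    uv=np.array(d['centre'])*[640,400]; print(t,round(d['conf'],2),uv.round(1),onz(p,uv,Z[t]).round(1))
for d in r.trace(p,'board_cover'):
    m=d['pixels'].astype(np.uint8); ys,xs=np.nonzero(m)
    w=np.array([onz(p,(x,y),37.5)[:2] for x,y in zip(xs,ys)],np.float32)
    print(round(d['conf'],2),xs.mean().round(),ys.mean().round(),cv2.minAreaRect(w))
im=p['image']
def bl(x,y,z,yaw,b=(458,-33)):
    c,s=np.cos(yaw),np.sin(yaw); return [b[0]+c*x-s*y,b[1]+s*x+c*y,z]
# rectify to plane z=150 : 0.4mm/px
def rect(p,z,x0,x1,y0,y1,s):
    xs=np.arange(x1,x0,-s);ys=np.arange(y1,y0,-s)
    X,Y=np.meshgrid(xs,ys,indexing='ij'); q=proj(p,np.column_stack([X.ravel(),Y.ravel(),np.full(X.size,z)])).astype(np.float32)
    return cv2.remap(p['image'],q[:,0].reshape(X.shape),q[:,1].reshape(X.shape),cv2.INTER_CUBIC)
cv2.imwrite('pics/rect.png',rect(p,150,400,600,-120,60,0.34))
E
```

```text
3.3 [479.91690313 -32.2563355  339.48175013] [553.03784537 -32.3228154  502.71500343]
bay_seat 0.55 [317.2 195.9] [452.9 -27.4 150. ]
knob_grip 0.9 [321.3 114.5] [555.4 -32.1 165.5]
knob_grip 0.5 [ 30.6 177.7] [478.5 329.6 165.5]
board_cover 0.86 [515.2 156.3] [ 489.8 -367.5   21.5]
board_cover 0.85 [462.1 240.8] [ 330.6 -297.6   21.5]
cover_top 0.85 [519.6 156. ] [ 492.5 -363.7   37.5]
cover_top 0.78 [472.1 246. ] [ 327.8 -308.8   37.5]
0.87 471.0 236.0 ((341.802490234375, -300.31219482421875), (79.1369857788086, 131.36903381347656), 60.05722427368164)
0.82 519.0 156.0 ((491.9942626953125, -362.635009765625), (47.642608642578125, 107.8989028930664), 16.173553466796875)
```

View pics/rect.png

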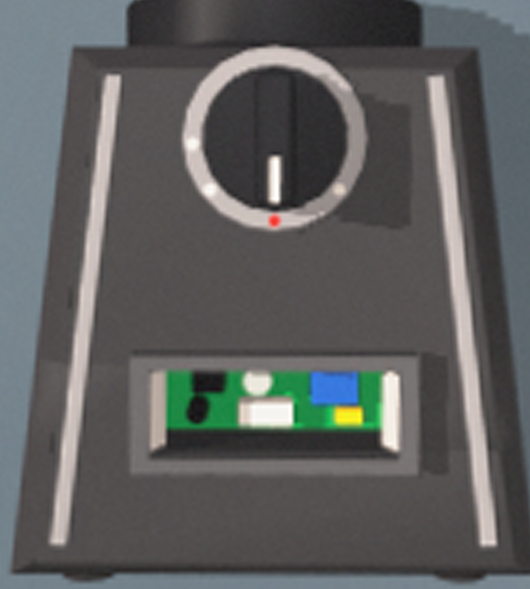

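From the rectified view, the rim runs over columns 131–419 and rows 355–474, and the ring is centred at (275,137). That puts bay_seat at about (459,-33.5) and the knob axis at (553,-33.5), with blender yaw about 0. Now going down onto the knob.

Emit:
jog_arm --motion "30 0.5 40 0 0 0 0.6; 60 1 80 0 0 0 0.6; 73 1 115 0 0 0 0.6; 73 1 140 0 0 0 0.6; 73 1 160 0 0 0 0.6; 73 1 175 0 0 0 0.6; 73 1 182 0 0 0 0.6; 73 1 182 0 0 0 0.6"

```text
time_s: 4.55
ee_pos: [553.2, -32.6, 157.7]
tcp_rot: [[1.0, 0.007, -0.0], [0.007, -1.0, 0.0], [-0.0, -0.0, -1.0]]
ft_force: [-0.1, 0.4, 0.9]
width: 52.5
```

```bash
python3 - <<'E'
from h import *
p=shot('wrist','w3'); o=r.observe(); print(o['time_s'],o['ee_pos'],o['ft_force'])
cv2.imwrite('pics/w3.png',p['image'][60:400,100:540])
E
```

```text
4.6 [553.51228402 -32.65276272 158.14197213] [ 0.71895304 -0.15807757 -0.73932591]
```

View pics/w3.png

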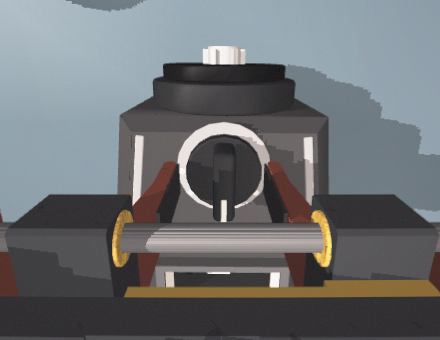

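The bar, at crop (223,180), is centred between the fingers. Closing on it.

Emit:
jog_arm --motion "0 1 0 0 0 0 0; 0 1 0 0 0 0 0; 0 1 0 0 0 0 0; 0 1 0 0 0 0 0; 0 1 0 0 0 0 0"

```text
time_s: 5.22
ee_pos: [553.2, -33.9, 157.8]
tcp_rot: [[1.0, 0.007, 0.0], [0.007, -1.0, -0.0], [0.0, 0.0, -1.0]]
ft_force: [-1.0, -2.3, 0.7]
width: 12.8
```

Emit:
jog_arm --motion "0 0 0 0 0 -0.16 0; 0 0 0 0 0 -0.32 0; 0 0 0 0 0 -0.48 0; 0 0 0 0 0 -0.64 0; 0 0 0 0 0 -0.8 0; 0 0 0 0 0 -0.9 0; 0 0 0 0 0 -0.92 0; 0 0 0 0 0 -0.92 0"

```text
time_s: 6.22
ee_pos: [553.5, -34.4, 157.8]
tcp_rot: [[0.602, 0.798, 0.001], [0.798, -0.602, -0.001], [-0.0, 0.001, -1.0]]
ft_force: [0.6, -5.6, 0.6]
width: 12.8
```

```bash
python3 - <<'E'
from h import *
o=r.observe(); print(o['time_s'],o['ee_pos'],o['ft_force'],o['moment'],o['width'],np.degrees(np.arctan2(o['tcp_rot'][1,1],o['tcp_rot'][0,1])))
p=shot('wrist','w4')
p=shot('top','t4');cv2.imwrite('pics/t4.png',cv2.resize(p['image'][140:250,280:400],None,fx=5,fy=5,interpolation=cv2.INTER_CUBIC))
E
```

```text
6.225 [553.51037597 -34.36981462 157.77188336] [ 0.60575061 -5.5687775   0.58195626] [-1.00070532e+00 -7.94482252e-04 -5.33473200e-01] 12.801901847889456 -37.03420725850036
```

View pics/w4.png

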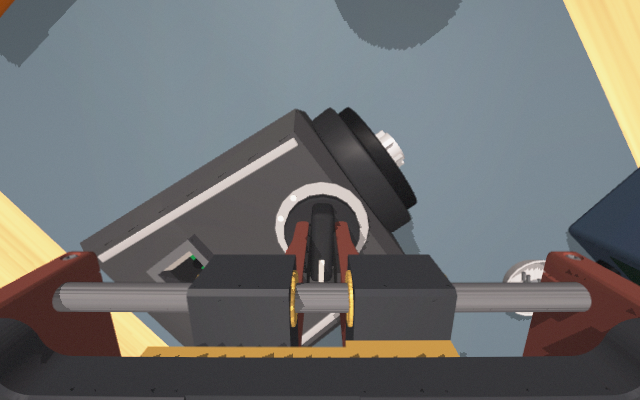

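The tool has turned 0.92 rad and the moment is -0.53 N m, well above the spring's 0.13, so the knob is at its stop. Releasing.

Emit:
jog_arm --motion "0 0 0 0 0 0 1; 0 0 0 0 0 0 1; 0 0 0 0 0 0 1; 0 0 0 0 0 0 1; 0 0 0 0 0 0 1; 0 0 0 0 0 0 1"

```text
time_s: 7.08
ee_pos: [553.3, -33.4, 157.7]
tcp_rot: [[0.6, 0.8, 0.0], [0.8, -0.6, 0.0], [0.0, 0.0, -1.0]]
ft_force: [0.6, 0.7, -0.4]
width: 69.2
```

```bash
python3 - <<'E'
from h import *
p=shot('wrist','w5'); o=r.observe(); print(o['time_s'],o['ee_pos'],o['ft_force'],o['moment'],o['width'])
E
```

```text
7.125 [553.33028105 -33.48075891 157.72309517] [-0.52668802  0.29811615 -0.18903327] [-0.10808376  0.06610115  0.00915639] 73.2773082551989
```

View pics/w5.png

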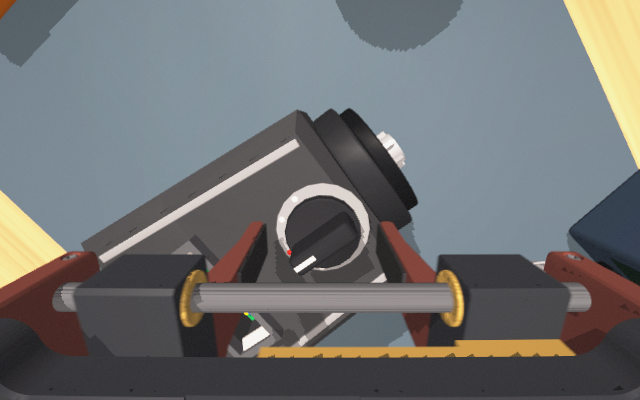

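The knob's bar points back at the red dot (290,255), so it is at rest, and the fingers are clear of it. Rising and moving over the cover.

```bash
python3 -c "
from h import *
rel([553,-33.5,260],-37)
rel([491.5,-364.5,220],16.3)"
```

```text
shift [  -0.2   -0.2 -102.3] rot [ 0.0001 -0.0003  0.0019]
shift [-301.8  149.3  -62.4] rot [ 2.000e-04 -3.000e-04 -9.284e-01]
```

Emit:
jog_arm --motion "0 0 -50 0 0 0 1; 0 0 -100 0 0 0 1; -50 25 -100 0 0 -0.18 1; -104 51 -90 0 0 -0.36 1; -158 78 -80 0 0 -0.54 1; -210 104 -70 0 0 -0.72 1; -260 129 -62 0 0 -0.85 1; -302 149 -62 0 0 -0.93 1"

```text
time_s: 8.12
ee_pos: [490.0, -366.6, 218.9]
tcp_rot: [[-0.285, 0.959, -0.001], [0.959, 0.285, 0.001], [0.001, -0.001, -1.0]]
ft_force: [1.5, 0.2, 0.3]
width: 87.9
```

Emit:
jog_arm --motion "0 0 0 0 0 0 1; 0 0 0 0 0 0 1; 0 0 0 0 0 0 1"

```text
time_s: 8.5
ee_pos: [491.4, -363.4, 219.7]
tcp_rot: [[-0.283, 0.959, -0.0], [0.959, 0.283, 0.0], [0.0, 0.0, -1.0]]
ft_force: [0.5, -0.1, -0.1]
width: 87.6
```

```bash
python3 - <<'E'
from h import *
p=shot('wrist','w6'); o=r.observe(); print(o['time_s'],o['ee_pos'],np.degrees(np.arctan2(o['tcp_rot'][1,1],o['tcp_rot'][0,1])))
for t,z in [('board_cover',21.5),('cover_top',37.5)]:
  for d in r.pinpoint(p,t)[:3]:
    uv=np.array(d['centre'])*[640,400]; print(t,round(d['conf'],2),uv.round(1),onz(p,uv,z).round(1))
for d in r.trace(p,'board_cover'):
    m=d['pixels'].astype(np.uint8); ys,xs=np.nonzero(m)
    w=np.array([onz(p,(x,y),37.5)[:2] for x,y in zip(xs,ys)],np.float32)
    print(round(d['conf'],2),xs.mean().round(),ys.mean().round(),cv2.minAreaRect(w))
def rect(p,z,c,yaw,hw,hh,s):
    # rows: along -tool x... axes: up = tool x dir, right = tool y dir
    R=Rdown(yaw); u=np.arange(hh,-hh,-s); v=np.arange(-hw,hw,s)
    U,V=np.meshgrid(u,v,indexing='ij'); X=np.array([c[0],c[1],z])+U[...,None]*R[:,0]+V[...,None]*R[:,1]
    q=proj(p,X.reshape(-1,3)).astype(np.float32)
    return cv2.remap(p['image'],q[:,0].reshape(U.shape),q[:,1].reshape(U.shape),cv2.INTER_CUBIC)
cv2.imwrite('pics/rect6.png',rect(p,37.5,(491.5,-364.5),16.3,50,70,0.25))
E
```

```text
8.55 [ 491.44728728 -363.38082828  219.79761141] 16.461997250304307
board_cover 0.93 [214.1  89.3] [ 335.5 -298.6   21.5]
board_cover 0.79 [320.1 178. ] [ 490.4 -367.7   21.5]
cover_top 0.95 [317.  178.3] [ 485.8 -365.9   37.5]
cover_top 0.94 [206.   84.3] [ 331.4 -295.5   37.5]
0.68 320.0 178.0 ((489.78125, -366.49737548828125), (45.144187927246094, 103.36190795898438), 15.434710502624512)
```

View pics/w6.png

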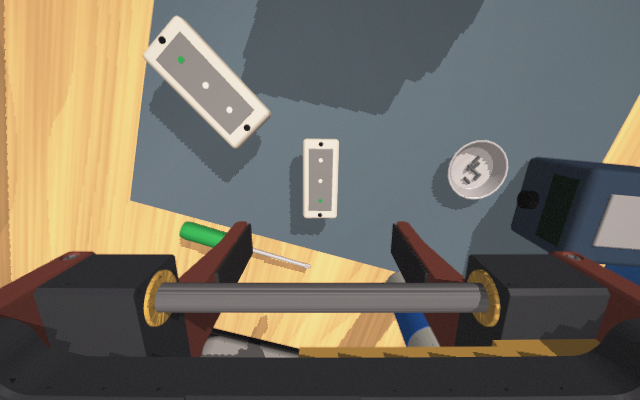

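View pics/rect6.png

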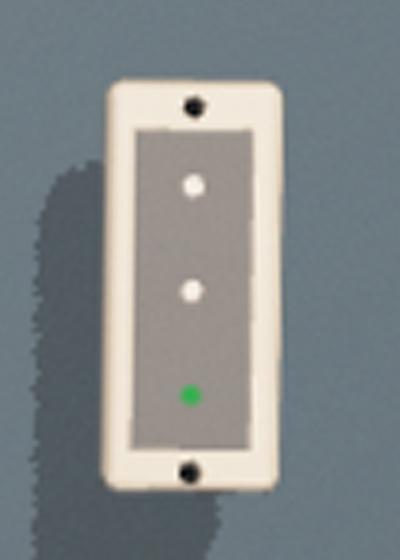

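The smaller cover shows at (320,178). It is centred at (489.9,-366.3) with its x axis at 15.5°, and trace and the rectified edges agree on this.

```bash
python3 -c "
from h import *
rel([489.9,-366.3,15],15.5)"
```

```text
shift [ -1.9  -2.2 204.9] rot [0.0002 0.0002 0.0166]
```

Emit:
jog_arm --motion "-1 -1 50 0 0 0.016 1; -2 -2 100 0 0 0.016 1; -2 -2 140 0 0 0.016 1; -2 -2 170 0 0 0.016 1; -2 -2 190 0 0 0.016 1; -2 -2 203 0 0 0.016 1; -2 -2 205 0 0 0.016 1; -2 -2 205 0 0 0.016 1"

```text
time_s: 9.7
ee_pos: [490.2, -367.5, 15.4]
tcp_rot: [[-0.267, 0.964, 0.001], [0.964, 0.267, -0.001], [-0.001, 0.001, -1.0]]
ft_force: [0.3, -0.6, -0.4]
width: 87.9
```

```bash
python3 - <<'E'
from h import *
p=shot('wrist','w7'); o=r.observe(); print(o['time_s'],o['ee_pos'],o['ft_force'],np.degrees(np.arctan2(o['tcp_rot'][1,1],o['tcp_rot'][0,1])))
E
```

```text
9.75 [ 490.28840766 -367.64501261   15.63911833] [-0.29661019  0.0018098  -0.15468975] 15.47063218431718
```

View pics/w7.png

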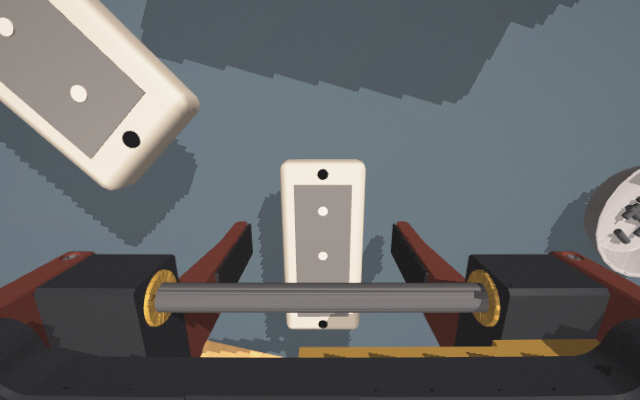

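The cover sits centred between the open fingers, at columns 281–365 and rows 160–328.

```bash
python3 - <<'E'
from h import *
p=r.grab_frame('wrist'); o=r.observe()
for uv in [(323,174.5),(323,323.5),(283,163),(363,163),(323,211),(323,256)]:
    X=onz(p,uv,37.5); print(uv,(o['tcp_rot'].T@(X-o['ee_pos'])).round(1))
E
```

```text
(323, 174.5) [ 45.2   0.2 -21.9]
(323, 323.5) [-46.2   0.4 -21.8]
(283, 163) [ 51.2 -20.1 -21.9]
(363, 163) [ 51.2  20.5 -21.9]
(323, 211) [ 25.5   0.3 -21.9]
(323, 256) [ -1.1   0.3 -21.8]
```

Emit:
jog_arm --motion "0 0 0 0 0 0 0.3; 0 0 0 0 0 0 0.3; 0 0 0 0 0 0 0.3; 0 0 0 0 0 0 0.3; 0 0 0 0 0 0 0.3; 0 0 0 0 0 0 0.3"

```text
time_s: 10.55
ee_pos: [489.7, -367.2, 14.7]
tcp_rot: [[-0.267, 0.964, -0.0], [0.964, 0.267, 0.0], [0.0, -0.0, -1.0]]
ft_force: [-0.1, 0.5, -0.1]
width: 44.5
```

Emit:
jog_arm --motion "0 0 -20 0 0 0 0; 0 0 -60 0 0 0 0; 0 0 -110 0 0 0 0; 0 0 -160 0 0 0 0; 0 0 -205 0 0 0 0; 0 0 -225 0 0 0 0; 0 0 -225 0 0 0 0"

```text
time_s: 11.42
ee_pos: [490.5, -367.8, 242.7]
tcp_rot: [[-0.267, 0.964, 0.004], [0.964, 0.267, -0.003], [-0.004, 0.003, -1.0]]
ft_force: [-0.5, -0.5, -0.9]
width: 44.9
```

```bash
python3 - <<'E'
from h import *
p=shot('wrist','w8'); o=r.observe(); print(o['time_s'],o['ee_pos'],o['ft_force'],o['width'])
for z in [o['ee_pos'][2]+22.5]:
  for uv in [(323,174.5),(323,323.5)]: print((o['tcp_rot'].T@(onz(p,uv,z)-o['ee_pos'])).round(1))
rel([459,-33,240],0)
E
```

```text
11.475 [ 489.73749201 -367.18796443  240.83519345] [ 0.26614747 -0.14700092 -0.51597998] 44.944628474975154
[ 44.3   0.7 -22.6]
[-48.    0.9 -22.4]
shift [330.3  59.5   0.4] rot [0.0013 0.0014 0.27  ]
```

View pics/w8.png

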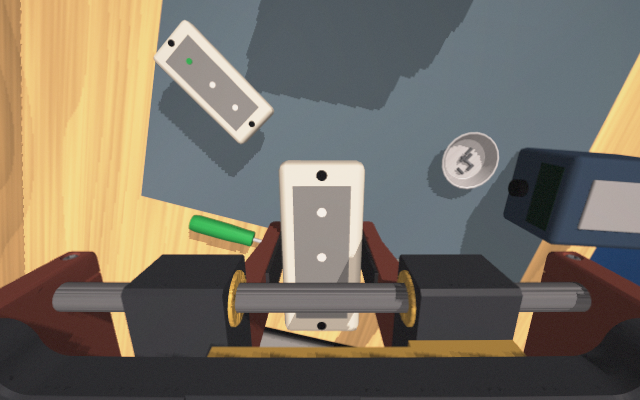

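The cover is held straight: its holes are at (321,175) and (321,325), the same as before the lift. Carrying it over the bay.

Emit:
jog_arm --motion "35 6 0 0 0 0.04 0; 85 15 0 0 0 0.08 0; 140 25 0 0 0 0.12 0; 195 35 0 0 0 0.16 0; 245 44 0 0 0 0.2 0; 290 52 0 0 0 0.24 0; 320 58 0 0 0 0.27 0; 330 59.5 0 0 0 0.27 0"

```text
time_s: 12.48
ee_pos: [457.9, -31.8, 238.6]
tcp_rot: [[-0.002, 1.0, -0.002], [1.0, 0.002, 0.0], [0.0, -0.002, -1.0]]
ft_force: [-0.4, -0.4, -0.7]
width: 44.5
```

Emit:
jog_arm --motion "0 0 20 0 0 0 0; 0 0 30 0 0 0 0; 0 0 30 0 0 0 0; 0 0 30 0 0 0 0"

```text
time_s: 12.98
ee_pos: [459.2, -33.7, 209.9]
tcp_rot: [[0.001, 1.0, 0.0], [1.0, -0.001, -0.0], [-0.0, 0.0, -1.0]]
ft_force: [0.3, -0.7, -0.4]
width: 44.7
```

```bash
python3 - <<'E'
from h import *
p=shot('wrist','w9'); o=r.observe(); print(o['time_s'],o['ee_pos'],o['ft_force'],o['tcp_rot'].round(4),o['width'])
q=shot('scene','s9'); cv2.imwrite('pics/s9.png',cv2.resize(q['image'][100:260,210:400],None,fx=4,fy=4,interpolation=cv2.INTER_CUBIC))
E
```

```text
13.025 [459.33918886 -33.62875706 210.04239014] [ 0.31134434 -0.00527906 -1.13917726] [[ 5.e-04  1.e+00  6.e-04]
 [ 1.e+00 -5.e-04 -1.e-04]
 [-1.e-04  6.e-04 -1.e+00]] 44.61872754884112
```

View pics/w9.png

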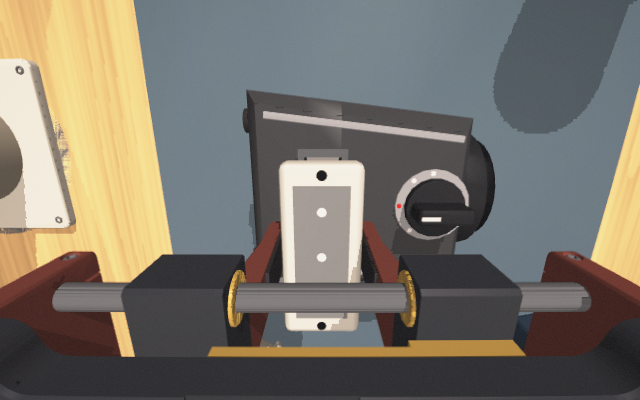

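View pics/s9.png

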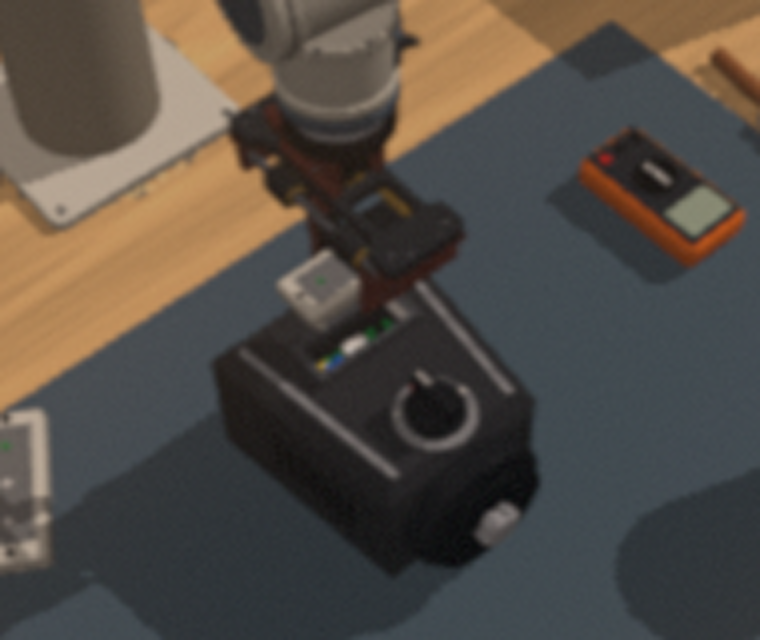

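```bash
python3 - <<'E'
from h import *
p=r.grab_frame('wrist'); o=r.observe()
cv2.imwrite('pics/c10.png',cv2.resize(p['image'][80:240,240:400],None,fx=5,fy=5,interpolation=cv2.INTER_CUBIC)[:600])
for uv in [(298,150),(348,150)]: print(onz(p,uv,150).round(1))
print(o['ee_pos'])
E
```

```text
[440.2  14.7 150. ]
[479.8  14.7 150. ]
[459.34455854 -33.48489012 210.12136387]
```

View pics/c10.png

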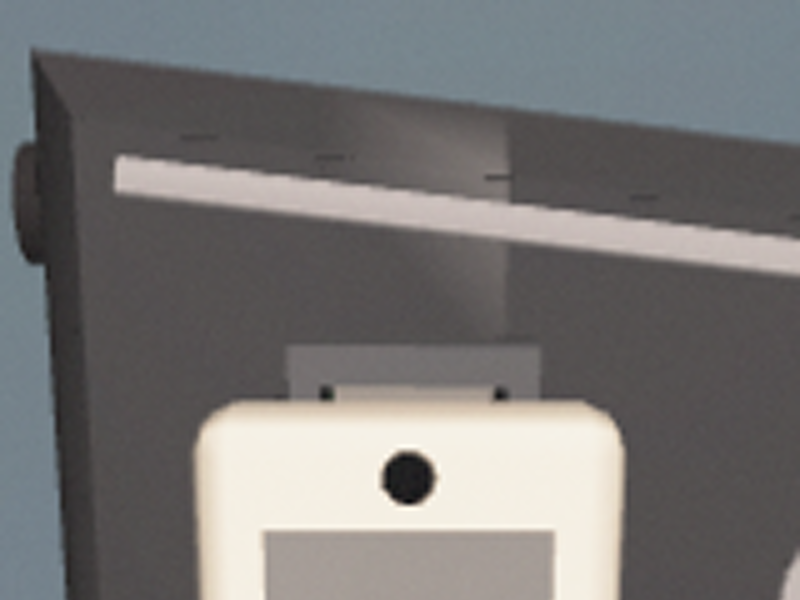

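The rim, at columns 297–348 with its far edge at row 149, gives a bay centre of (459.6,-33.6), so the cover is aligned within 1 mm. Lowering it.

Emit:
jog_arm --motion "0.4 0 15 0 0 0 0; 0.4 0 28 0 0 0 0; 0.4 0 36 0 0 0 0; 0.4 0 43 0 0 0 0; 0.4 0 49 0 0 0 0; 0.4 0 53 0 0 0 0; 0.4 0 56 0 0 0 0; 0.4 0 56 0 0 0 0"

```text
time_s: 14.12
ee_pos: [459.1, -32.9, 153.7]
tcp_rot: [[0.0, 1.0, 0.0], [1.0, -0.0, -0.0], [-0.0, 0.0, -1.0]]
ft_force: [-0.8, -0.7, -0.1]
width: 44.8
```

```bash
python3 - <<'E'
from h import *
p=shot('wrist','w11'); o=r.observe(); print(o['time_s'],o['ee_pos'],o['ft_force'],o['moment'],o['width'])
E
```

```text
14.175 [459.08681059 -32.85334895 153.75576703] [ 0.04324343 -0.00249493 -0.42134453] [-0.03915597  0.07164154  0.04540136] 45.02264233545772
```

View pics/w11.png

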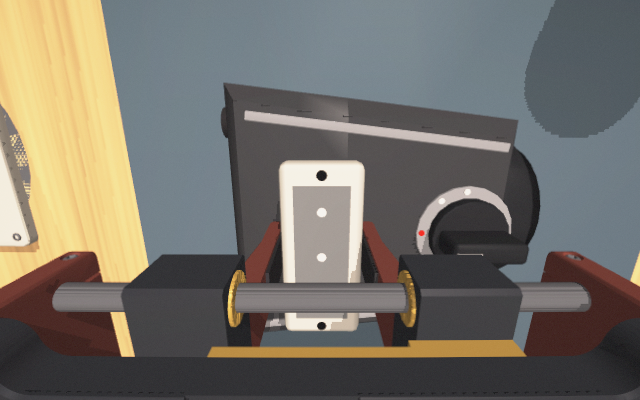

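The legs have entered without force. Pressing.

Emit:
jog_arm --motion "0 0 2 0 0 0 0; 0 0 3 0 0 0 0; 0 0 4 0 0 0 0; 0 0 5 0 0 0 0; 0 0 5 0 0 0 0"

```text
time_s: 14.8
ee_pos: [460.3, -33.0, 149.9]
tcp_rot: [[0.0, 1.0, 0.003], [1.0, -0.0, -0.0], [-0.0, 0.003, -1.0]]
ft_force: [-1.8, 0.9, 9.9]
width: 45.0
```

Emit:
jog_arm --motion "0 0 1 0 0 0 0; 0 0 2 0 0 0 0; 0 0 3 0 0 0 0; 0 0 4 0 0 0 0; 0 0 5 0 0 0 0; 0 0 5 0 0 0 0"

```text
time_s: 15.55
ee_pos: [458.5, -32.8, 143.3]
tcp_rot: [[-0.0, 1.0, -0.001], [1.0, 0.0, 0.0], [0.0, -0.001, -1.0]]
ft_force: [1.5, -0.9, -0.0]
width: 44.7
```

```bash
python3 - <<'E'
from h import *
p=shot('wrist','w12'); o=r.observe(); print(o['time_s'],o['ee_pos'],o['ft_force'],o['moment'],o['width'])
E
```

```text
15.6 [458.54247497 -32.80999801 143.32530165] [ 0.44446281 -0.07421559  0.35578907] [-0.05086492  0.02533084  0.01800015] 44.83646484332863
```

View pics/w12.png

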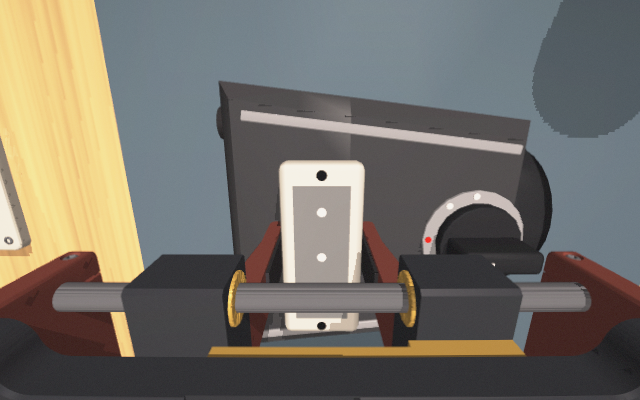

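It snapped through: the force went to about 0 and the cover did not slip in the grip. Pressing on to the seat.

Emit:
jog_arm --motion "0 0 0.5 0 0 0 0; 0 0 1 0 0 0 0; 0 0 1 0 0 0 0; 0 0 1 0 0 0 0"

```text
time_s: 16.1
ee_pos: [458.5, -32.8, 143.2]
tcp_rot: [[-0.0, 1.0, -0.001], [1.0, 0.0, 0.0], [0.0, -0.001, -1.0]]
ft_force: [-3.8, 1.3, 12.3]
width: 45.2
```

Emit:
jog_arm --motion "0 0 0 0 0 0 0; 0 0 0 0 0 0 0; 0 0 0 0 0 0 0; 0 0 0 0 0 0 0"

```text
time_s: 16.6
ee_pos: [458.5, -32.8, 143.3]
tcp_rot: [[-0.0, 1.0, -0.001], [1.0, 0.0, 0.0], [0.0, -0.001, -1.0]]
ft_force: [-4.9, 0.4, 11.8]
width: 45.0
```

```bash
python3 - <<'E'
from h import *
p=shot('wrist','w13'); q=shot('scene','s13'); t=shot('top','t13'); o=r.observe(); print(o['time_s'],o['ee_pos'],o['ft_force'],o['moment'],o['width'],o['tcp_rot'].round(4))
cv2.imwrite('pics/s13.png',cv2.resize(q['image'][120:250,220:390],None,fx=4.5,fy=4.5,interpolation=cv2.INTER_CUBIC))
E
```

```text
16.75 [458.54955448 -32.82608675 143.24513092] [-3.2385952   0.0215676  11.01162652] [ 0.0179422   0.96242061 -0.01189988] 44.64172833708106 [[ 0.e+00  1.e+00 -1.e-03]
 [ 1.e+00 -0.e+00  1.e-04]
 [ 1.e-04 -1.e-03 -1.e+00]]
```

View pics/s13.png

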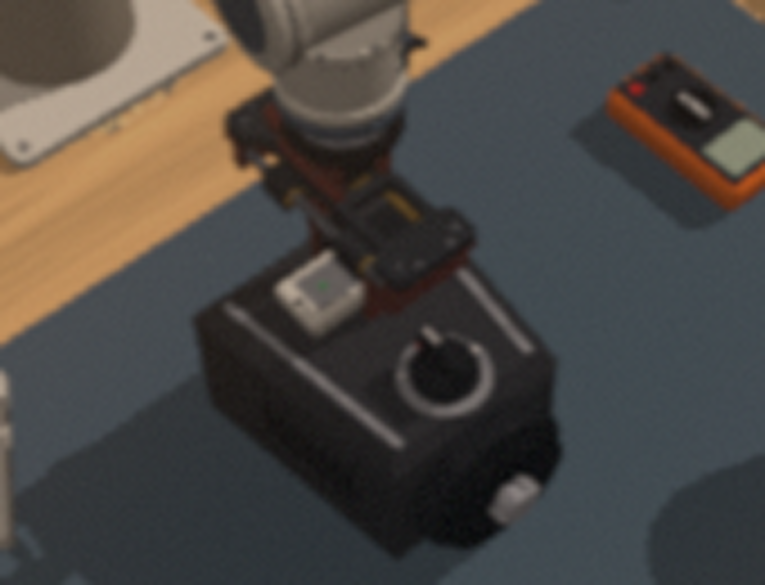

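View pics/w13.png

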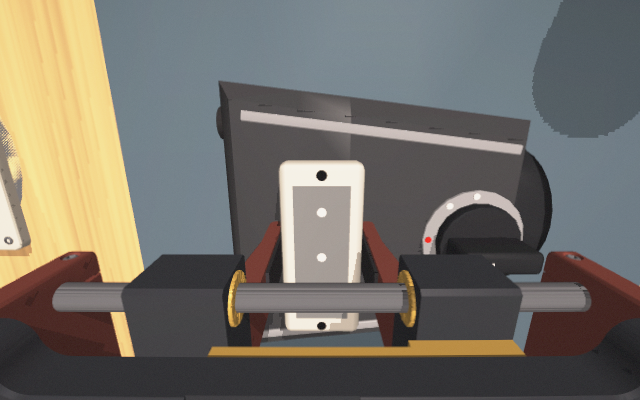

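```bash
python3 - <<'E'
import cv2,numpy as np
ims={n:cv2.imread(f'pics/{n}.png',0).astype(np.float32) for n in ['w8','w9','w11','w12','w13']}
def c(i): return i[165:265,296:350]
for n in ims:
    t=ims['w9'][170:262,300:346]; m=cv2.matchTemplate(c(ims[n]),t,cv2.TM_CCOEFF_NORMED); print(n,m.max().round(3),np.unravel_index(m.argmax(),m.shape),cv2.phaseCorrelate(c(ims['w9']),c(ims[n]),cv2.createHanningWindow((54,100),cv2.CV_32F)))
E
```

```text
w8 0.998 (np.int64(5), np.int64(4)) ((0.029048887702654014, -0.04050568980403568), 0.9574795138394391)
w9 1.0 (np.int64(5), np.int64(4)) ((0.0, 0.0), 1.0)
w11 -0.012 (np.int64(6), np.int64(4)) ((-0.06866524709189292, -0.012137101352500679), 0.5956524652904934)
w12 0.008 (np.int64(6), np.int64(4)) ((-0.13635133420043388, -0.024612396750029575), 0.5669483144194991)
w13 0.028 (np.int64(6), np.int64(4)) ((-0.15125796873448394, 0.0643815886750545), 0.5452561172732601)
```

```bash
python3 - <<'E'
from bench import r
print(r.hand_in()); o=r.observe(); print(o['time_s'],o['ee_pos'],o['ft_force'],o['width'])
E
```

```text
the job is handed in; nothing more can be done
None
the job is handed in; nothing more can be done
```

The job is handed in, at about 16.8 s of the 56 s allowed; no verdict is reported.

- **Knob:** I turned it 0.92 rad anticlockwise. The moment rose to 0.53 N m, well above the spring's 0.13, so it was at its stop. After release, the picture showed the bar back at the red dot and the fingers clear of it.
- **Cover:** I took the smaller one (about 46 × 102 mm) and set it in the bay. The last reading before the snap was 9.9 N. The push then fell to about 0 N, and the TCP stopped at z 143.3 mm, against 143.2–143.4 mm expected for home.
- **At hand-in:** The fingers were still gripping the cover and pressing with about 11 N vertically, plus about 3 N sideways. The knob still looked at rest.

One check disagreed: comparing wrist pictures for slip, template matching gave almost no correlation for the frames taken at the bay. Phase correlation, at moderate confidence, showed under 0.2 px of shift, and the cover's holes stayed at the same pixels by eye. I didn't compare the bystanders' positions before and after, but I saw no contact with them in the pictures I viewed.

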